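# Turn a slotted plate to the drilling stop and close the keeper

### The job

Set the aluminium plate in the drilling jig: keeping its slotted corner on the peg, push the opposite corner round until the plate's edge meets the nose of the stop, and lean on it there for a moment with about 10 N; never load the stop with more than 16 N. Then swing the keeper round over the plate as far as it goes. Leave the plate lying against the stop, and do not shift the torch, hex key set, tape or pliers beside the jig.

Things in the scene. Friction and masses are not known exactly. Their poses are not given: they have to be found in the camera images.
- jig: fixed drilling jig: dark steel base plate 230 x 190 x 8 mm lying on the work surface. Origin: centre of its underside; jig x along the 230 mm side, y along the 190 mm side, z up. On the base stand the peg, the stop and the keeper's post.
- peg (a point): foot (on the base's top, 8 mm above the work surface) of the fixed steel peg, 12 mm in diameter, 20 mm tall, at jig (-58, -30) mm
- plate: loose aluminium plate, 140 x 90 x 12 mm, 0.3 to 0.55 kg, lying on the jig base (underside at height 8 mm). Origin: underside, at the slot's seat; x along the long side away from the slot's mouth, y across, z up. It spans x -12 to +128, y -20 to +70 mm. Starts turned 0.35 to 0.65 rad counter-clockwise from the jig; on the stop, its axes lie along the jig's within 0.16 rad.
- push_corner (a point): the plate's corner across the diagonal from the slot, at plate (128, 70) mm, at half the plate's thickness. Pushing on the edge y = +70 mm beside it, towards plate -y, turns the plate clockwise (from above) about the peg with 1 to 4 N and draws the slot onto the peg by itself.
- stop: fixed stop: steel block 32 x 24 mm, top 30 mm above the work surface. Origin: middle of its front face, at jig (55, -66) mm, 14 mm above the work surface; axes as the jig's. From this face a 12 mm sprung nose points to jig +y; its screw is set differently each time, so it projects 8 to 32 mm: feel for it. The plate's edge y = -20 mm rests on it. The nose yields 1 mm per 20 N, 3 mm at most.
- keeper (a joint): angle of the keeper, an aluminium turn-button 16 mm wide whose arm lies 23 to 31 mm above the work surface (3 mm above the plate). 0: the arm points to jig -x, clear of the plate; grows clockwise seen from above to 1.57 (end stop), where it points to jig +y over the plate. Starts at 0 to 0.3; stays where it is left; turns with about 1 N at the knob.
- keeper_pivot (a point): the keeper's axis at the arm's underside, 23 mm above the work surface, at jig (5, -66) mm
- keeper_knob (a point): middle of the upright black knob on the keeper's arm, 48 mm from the keeper's axis, 12 mm in diameter, reaching from 31 to 58 mm above the work surface
- torch: black pocket torch, 33 x 122 x 29 mm, loose bystander on the jig's -x side; origin centre of its underside
- hex_keys: folding hex key set, 26 x 70 x 19 mm, loose bystander off the jig's +y side; origin centre of its underside
- tape_black: roll of black tape, 51 mm across, 19 mm high, loose bystander off the jig's -y side; origin centre of its underside
- pliers_red: combination pliers, 64 x 171 x 12 mm, loose bystander off the jig's -y side; origin centre of its underside
- slot_seat (a point): the plate's origin: where the peg's axis comes when the peg bears on the bottom of the plate's open slot (17 mm wide, 18 mm deep, in one short end near a corner; plate x -12 to +6, y -8.5 to +8.5 mm). The peg stands in the slot; at the start the slot's bottom is 2 to 7 mm short of the peg.
Not all that is in view belongs to the job. Leave any orange or yellow look-alike of the plate alone.

How it is judged (in metres and radians):
On the way, in this order (a step that is already met when the one before it is completed fails the run):
1. the plate, slot on the peg, is pressed on the stop with 4 N or more for 0.3 s (contact force between plate and stop above 4 N and horizontal distance between plate and peg below 0.006 m), for 0.3 s.
2. the keeper is swung over the plate (value of joint keeper above 1.4 rad), for 0.2 s.
At the end, for the whole second after the job is handed in: The plate lies flat on the jig base at rest, its slot on the peg (seat within 6 mm of the peg's axis), within 0.18 rad of the jig's axes, still bearing on the stop's nose (over 0.1 N), and the keeper is swung over it (beyond 1.4 rad) (contact force between plate and stop above 0.1 N and angle between the x axis of plate and the x axis of jig, either way round below 0.18 rad and horizontal distance between plate and peg below 0.006 m and z of plate in the frame of jig below 0.01 m and angle between plate's own z axis and vertical below 0.03 rad and value of joint keeper above 1.4 rad and linear speed of plate below 0.01 m/s); the robot touches nothing.
It fails at once if the plate loads the stop with more than 16 N (contact force between plate and stop above 16 N).
It fails at once if the plate's slot leaves the peg (horizontal distance between plate and peg above 0.015 m or z of plate in the frame of jig above 0.026 m).
It fails at once if a bystander is shifted by more than 20 mm (distance of any of torch, hex_keys, tape_black, pliers_red from where it was at the start of the episode above 0.02 m).
It also fails if it takes over 72 s, if anything falls off the work surface, if the arm or the gripper's body presses on something with over 40 N, if the wrist force passes 120 N, or if a joint passes its speed limit or range.

### The arm

A 7-joint arm with a two-finger parallel gripper is mounted at the origin on the work surface; the furniture and walls round the work are solid. World frame = base frame: x ahead of the robot, y to its left, z up, the work surface at z = 0. Lengths are in mm, angles in rad, forces in N, time in s.
With the tool pointing down it reaches from about 400 to 875 mm from the base axis. Payload 4.4 kg.
Tool frame: the origin (TCP) lies midway between the tips of the shut fingers; the grasp point (between the pads) lies ctrl.grip_depth behind it (ctrl.grip_depth is the distance from the TCP to the grasp point, in mm); z points along the fingers, y is the line along which they close (so a half turn about z gives the same grasp; the last joint's range is limited). The gripper opens to 85 mm and grips with 20 to 120 N. Pads are 22 mm wide; open, the fingers measure 114 mm over their backs; the gripper's body (76 mm by 85 mm) begins 54 mm behind the grasp point. The pads swing forward as they close: fully open they stand 13 mm farther back than shut.
Start: joints at [-1.335, 0.628, 0.038, 1.517, -0.027, 0.996, -0.02], TCP at [193.181, 620.644, 231.313] pointing down, gripper open.
Joint ranges: [-3.06, 3.06], [-0.37, 2.12], [-1.25, 1.32], [0.18, 2.47], [-1.1, 4.24], [0.23, 1.98], [-2.94, 2.94]. Speed limits (rad/s): [2.57, 2.57, 3.14, 3.14, 3.14, 3.14, 3.14].

### API

Orientations are given as [roll, pitch, yaw] about the fixed x, y, z axes, in that order (R = Rz(yaw) Ry(pitch) Rx(roll)).
In Python, from cell import ctrl gives the robot as it stands.
- The arm moves only by the tool carry_out, never from a script. Its argument "deltas" is one flat list of numbers, 7 for each row, row after row: the turn, a rotation vector about the tool's x, y, z in degrees, then the shift along the tool's x, y, z in m, then the closure, from -1 (fully open) to 1 (shut). In form: [wx, wy, wz, dx, dy, dz, claw, wx, wy, wz, dx, dy, dz, claw, ...]. A call has 1 to 12 rows; each row shifts and turns the commanded pose from where the row before left it, along the tool's axes as they then stand; what a row does not reach is not made up. A row lasts 1/8 s, in which the tool goes at most 62.5 mm and 10.7 degrees, less where a joint would pass 70% of its speed; a pose out of reach is approached as far as the arm can. A call with a gripper value outside its range is refused whole. The fingers move at their own pace and stop on an object; the grip force is fixed at half the most. Time passes only in rows, so rows that do not move let the fingers close. It gives the time, the measured TCP pose, the force, the opening and the grip force at its end, in the units of the state.
- ctrl.read_state(): the state, without advancing time (a new reading comes with each control period).
- ctrl.get_image(name): name is "scene" or "side" or "wrist"; returns the picture (420x560x3 uint8, red, green, blue); there is no depth.
- ctrl.calibration(name): a dict with "mtx" (3x3 intrinsics, pixels), "R" (3x3) and "t" (3): a world point X has camera coordinates R X + t. Camera axes: x right, y down, z forward; pixel columns grow to the right and rows downward; lengths in mm; the calibration is good to about 2 mm. A picture is of the moment at which its call begins: read the wrist's pose just before it. calibration takes no time and is no camera call; for the wrist camera it gives the pose at the moment of the call.
- ctrl.finish_job(): hands the job in; it is judged then, once.
The state is a dict: "clock": time; "qpos": joint angles; "qd": joint speeds; "tau": joint torques, N m; "eef_pos": TCP position; "tool_rot": TCP orientation; "force": force on the tool from outside, world axes, zero at the start; "torque": the same for the moment, N m; "width": finger opening in mm; "gripper_force": force on a finger pad.
Only numpy, scipy, OpenCV 4.12 (cv2) and the standard library are available. Lean on these libraries where they do the work, as an engineer would, in place of code of your own. Each camera call takes 0.05 s, during which the arm holds its last target. There are 200 camera calls.

## Working session

There is one attempt and no reset: what is moved stays moved. The work goes in short steps, Python scripts to look and compute and a tool call to move; the robot and the scene stay as the last step left them, time stands still between calls to the robot, and variables do not carry over. Pictures are saved under pics/ and viewed, at most 10 in all, crops included, and the job is handed in when it is done.

Besides the shell and the picture viewer there is one more tool, called after "Call:" as a command line: name --argument value ..., lists and objects as JSON in quotes. carry_out: Moves the arm, as the interface text tells. Its arguments: {"type":"object","properties":{"deltas":{"type":"array"}},"required":["deltas"]}

```bash
ls; mkdir -p pics
python3 - <<'E'
from cell import ctrl
import cv2
for n in("scene","side"):
    im=ctrl.get_image(n); cv2.imwrite(f"pics/{n}0.png",im[:,:,::-1])
    c=ctrl.calibration(n); print(n,c)
s=ctrl.read_state(); print(s); print(ctrl.grip_depth)
E
```

```text
pics
scene {'mtx': array([[467.89194302,   0.        , 272.52219009],
       [  0.        , 467.89194302, 208.44277474],
       [  0.        ,   0.        ,   1.        ]]), 'R': array([[-0.54267604, -0.8397699 ,  0.01700696],
       [-0.42765046,  0.25881605, -0.86610007],
       [ 0.72292309, -0.47728479, -0.49958126]]), 't': array([ 151.35217821,  231.67375431, 1113.5101287 ])}
side {'mtx': array([[382.81276751,   0.        , 278.390835  ],
       [  0.        , 382.81276751, 207.85036452],
       [  0.        ,   0.        ,   1.        ]]), 'R': array([[ 0.93257979, -0.3601629 ,  0.02403373],
       [-0.13270523, -0.40401319, -0.90507605],
       [ 0.33568476,  0.84086624, -0.42457004]]), 't': array([-438.52407166,   83.92907881, 1022.40619431])}
{'clock': 0.1, 'qpos': array([-1.33483599,  0.62924511,  0.03842762,  1.51825099, -0.02698029,
        0.9963246 , -0.01996682]), 'qd': array([ 0.00143751, -0.00209684, -0.00104891, -0.00178593, -0.00060071,
        0.00026233,  0.00026817]), 'tau': array([ 3.40863407e-03, -5.64544952e+01,  1.23071205e+00, -1.93977857e+01,
        1.13737126e-02,  5.34967985e-03,  2.09477389e-05]), 'eef_pos': array([192.98131521, 620.10656917, 230.49171561]), 'tool_rot': array([-3.13988224e+00,  2.30261205e-05,  2.83989050e+00]), 'force': array([-0.39229706, -0.04476201,  0.19446138]), 'torque': array([0.04904563, 0.02878637, 0.01287336]), 'gripper_force': 0.0, 'width': 85.54826153051022}
18.700000000000003
```

View pics/scene0.png

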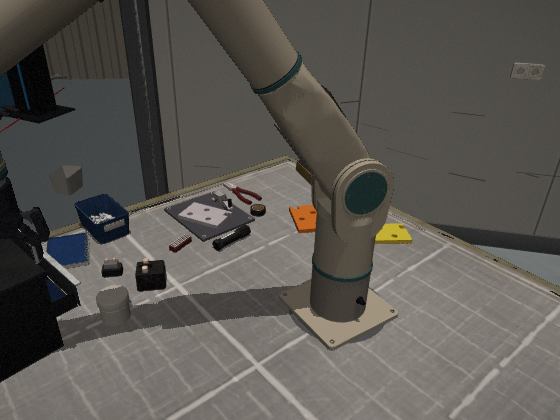

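View pics/side0.png

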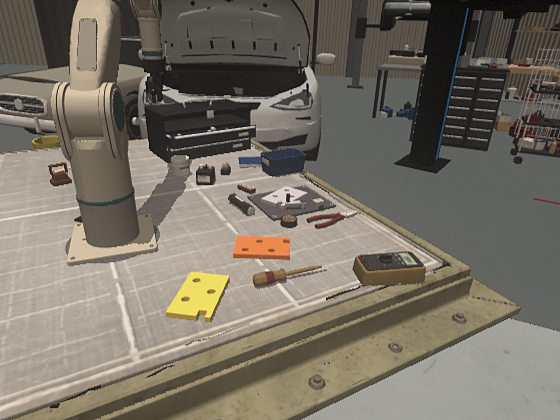

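Scene view: the jig (dark plate) is at about (208,214) with the silver plate on it, torch (232,237), hex keys (180,243), tape (258,210) and pliers (243,193). Look-alikes are orange (305,217) and yellow (392,233), both off the jig. The silver plate on the dark base is the target. Next, one close composite crop and rough positions.

```bash
cat > h.py <<'E'
import numpy as np, cv2
from cell import ctrl
def ray(c,u,v,z):
    "world point at height z seen at pixel (u,v)"
    d=c["R"].T@np.linalg.solve(c["mtx"],[u,v,1.]); o=-c["R"].T@c["t"]
    return o+d*(z-o[2])/d[2]
def proj(c,X):
    p=c["mtx"]@(c["R"]@np.asarray(X,float)+c["t"]); return p[:2]/p[2]
E
python3 - <<'E'
from h import *
a=cv2.imread("pics/scene0.png")[180:255,160:275]; b=cv2.imread("pics/side0.png")[175:235,225:365]
a=cv2.resize(a,None,fx=4.6,fy=4.6,interpolation=3);b=cv2.resize(b,(529,227),interpolation=3)
cv2.imwrite("pics/c0.png",np.vstack([a[:,:529],b]))
cs,cd=ctrl.calibration("scene"),ctrl.calibration("side")
for p in((165,212),(207,238),(254,217),(213,190)): print("scene",ray(cs,*p,8).round())
for p in((247,197),(262,218),(335,208),(300,187)): print("side",ray(cd,*p,8).round())
print(ctrl.calibration("wrist"))
E
```

```text
scene [612. 185.   8.]
scene [411. 138.   8.]
scene [441. -37.   8.]
scene [667.  -9.   8.]
side [413. 144.   8.]
side [410. -20.   8.]
side [653. -26.   8.]
side [619. 171.   8.]
{'mtx': array([[302.54178519,   0.        , 276.27003263],
       [  0.        , 302.54178519, 208.41382104],
       [  0.        ,   0.        ,   1.        ]]), 'R': array([[ 0.29692898,  0.95489737, -0.00204884],
       [ 0.91500301, -0.28390865,  0.28664504],
       [ 0.27313491, -0.08698792, -0.95803467]]), 't': array([-647.99683943,  -37.6775404 ,  379.39267455])}
```

View pics/c0.png

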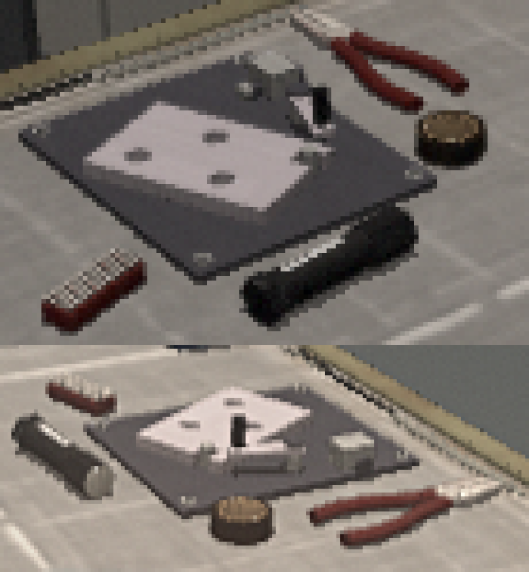

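Crop confirms it: the silver plate with holes is on the dark base, the stop block is at (270,70) and the keeper with its black knob at (320,105) in the crop. The jig centre is about (525,70), nearly aligned with world. Moving over it for a wrist view.

Call:
carry_out --deltas '[0,0,0,-0.042,-0.041,0.004,1,0,0,0,-0.042,-0.041,0.004,1,0,0,0,-0.042,-0.041,0.004,1,0,0,0,-0.042,-0.041,0.004,1,0,0,0,-0.042,-0.041,0.004,1,0,0,0,-0.042,-0.041,0.004,1,0,0,0,-0.042,-0.041,0.004,1,0,0,0,-0.042,-0.041,0.004,1,0,0,0,-0.042,-0.041,0.004,1,0,0,0,-0.042,-0.041,0.004,1,0,0,0,-0.042,-0.041,0.004,1,0,0,0,-0.042,-0.041,0.004,1]'

```text
clock: 1.6
eef_pos: [528.8, -0.6, 183.0]
tool_rot: [3.141, -0.0, 2.84]
force: [0.5, 0.7, 0.2]
width: 0.1
gripper_force: 0.0
```

Call:
carry_out --deltas '[0,0,9.5,0,0,0,1,0,0,9.5,0,0,0,1,0,0,9.5,0,0,0,1,0,0,9.5,0,0,0,1,0,0,9.5,0,0,0,1,0,0,9.5,0,0,0,1,0,0,10,0,0,0,1,0,0,0,0,0,0,1,0,0,0,0,0,0,1]'

```text
clock: 2.72
eef_pos: [528.0, 1.2, 183.1]
tool_rot: [-3.141, -0.0, 1.673]
force: [-0.6, -0.6, 0.2]
width: -0.0
gripper_force: 0.0
```

Run:
```python
from h import *
import pickle
c=ctrl.calibration("wrist"); im=ctrl.get_image("wrist")
pickle.dump(c,open("w1.pkl","wb")); cv2.imwrite("pics/w1.png",im[:,:,::-1])
cv2.imwrite("pics/w1b.png",cv2.resize(im[:,:,::-1],(800,600),interpolation=3))
s=ctrl.read_state(); print(s["eef_pos"],s["tool_rot"],s["qpos"],s["force"],s["clock"])
```

```text
[528.04364328   1.16080108 183.19727839] [-3.14133952e+00 -1.86952319e-04  1.67288328e+00] [-0.31222785  0.54661422  0.38295033  1.91617494 -0.29451771  0.73370983
  0.34294753] [-0.07437846 -0.44078807  0.36928537] 2.775
```

View pics/w1b.png

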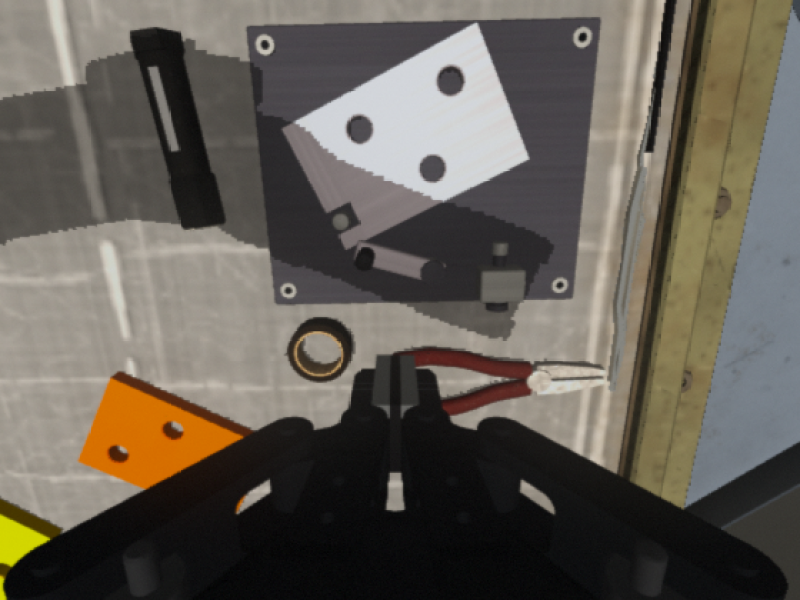

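Wrist view (800x600): base corners (248,27),(600,17),(574,298),(275,303). Plate top corners are (478,23),(529,157),(283,128) and the slot corner is near (345,249). Peg top (341,221), knob (364,259), nose tip (500,243), stop (502,285). Hex keys are out of frame above.

```bash
cat >> h.py <<'E'
def fit(L,W):
    "planar pose (R,t,yaw) taking local L to world W"
    L,W=np.array(L,float),np.array(W,float)[:,:2]
    A=L-L.mean(0);B=W-W.mean(0)
    th=np.arctan2((A[:,0]*B[:,1]-A[:,1]*B[:,0]).sum(),(A*B).sum())
    R=np.array([[np.cos(th),-np.sin(th)],[np.sin(th),np.cos(th)]])
    t=W.mean(0)-R@L.mean(0); return R,t,th,(L@R.T+t-W).round(1).tolist()
E
python3 - <<'E'
from h import *
import pickle
c=pickle.load(open("w1.pkl","rb")); k=560/800
P=lambda u,v,z:ray(c,u*k,v*k,z)
J=fit([(-115,95),(115,95),(115,-95),(-115,-95)],[P(*p,8) for p in((248,27),(600,17),(574,298),(275,303))])
print("jig",J[1],J[2],J[3])
L=fit([(128,70),(128,-20),(-12,70)],[P(*p,20) for p in((478,23),(529,157),(283,128))])
print("plate",L[1],L[2],"rel",L[2]-J[2],L[3])
tj=lambda X:(J[0].T@(X[:2]-J[1])).round(1)
print("seat in jig",tj(L[1]),"corner",tj(L[0]@[128,70]+L[1]))
print("peg",tj(P(341,221,28)),"nosetip",tj(P(500,243,20)),tj(P(500,243,14)),"stopfaceTop",tj(P(500,268,30)),"knob",tj(P(366,247,58)),tj(P(364,259,58)))
print("tcp",tj(ctrl.read_state()["eef_pos"]))
cs,cd=ctrl.calibration("scene"),ctrl.calibration("side")
print("hex",[tj(ray(cs,*p,10)) for p in((180,243),(170,248),(189,238))],[tj(ray(cd,*p,10)) for p in ((246,188),)])
y0,y1,x0,x1=215,320,320,540
im=cv2.imread("pics/w1b.png")[215:320,320:540]
g=cv2.convertScaleAbs(cv2.resize(im,None,fx=3.6,fy=3.6,interpolation=3),alpha=2.5)
cv2.imwrite("pics/w1c.png",g)
E
```

```text
jig [541.08632219  71.38633168] 0.12462726399298929 [[-1.8, 1.3], [1.6, 1.1], [0.2, -0.7], [0.0, -1.6]]
plate [491.08004983  37.54832482] 0.5595521393586413 rel 0.43492487536565205 [[-0.4, 0.9], [0.8, -0.8], [-0.5, -0.1]]
seat in jig [-53.8 -27.4] corner [32.8 90.1]
peg [-57.9 -29.7] nosetip [ 53.3 -48.5] [ 54.7 -49.5] stopfaceTop [ 51.7 -64.4] knob [-39.4 -42.7] [-40.9 -50.3]
tcp [-21.7 -68.1]
hex [array([-97.5, 157. ]), array([-101.7,  190.9]), array([-91.3, 124.1])] [array([-90.8, 157.3])]
```

View pics/w1c.png

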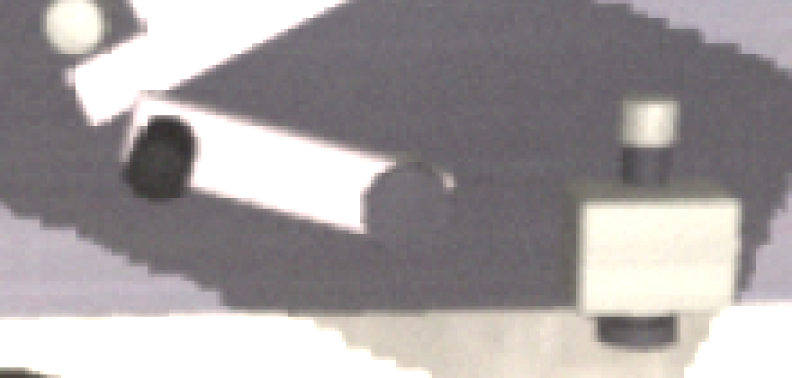

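Crop (of 320–540 × 215–320): nose tip at (650,98), i.e. (500.5,242), so the nose projects about 17 mm. That puts the final plate angle near 0.01 rad. The measured peg (-57.9,-29.7) and stop face match the given values. Moving the shut fingers outside the push corner and down.

Call:
carry_out --deltas '[0,0,0,0.036,0.005,0,1,0,0,0,0.036,0.005,0,1,0,0,0,0.036,0.005,0,1,0,0,0,0.036,0.005,0,1,0,0,0,0.034,0.004,0,1,0,0,0,0,0,0.035,1,0,0,0,0,0,0.035,1,0,0,0,0,0,0.035,1,0,0,0,0,0,0.035,1,0,0,0,0,0,0.02,1,0,0,0,0,0,0.01,1,0,0,0,0,0,0,1]'

```text
clock: 4.28
eef_pos: [534.2, 180.4, 13.0]
tool_rot: [-3.141, -0.0, 1.671]
force: [-0.5, -0.1, 0.5]
width: 0.0
gripper_force: 0.0
```

```bash
cat >> h.py <<'E'
th=0.1246; RJ=np.array([[np.cos(th),-np.sin(th)],[np.sin(th),np.cos(th)]]); TJ=np.array([541.09,71.39])
def st():
    s=ctrl.read_state(); f=RJ.T@s["force"][:2]
    print("t",round(s["clock"],2),"jig tcp",(RJ.T@(s["eef_pos"][:2]-TJ)).round(2),"z",s["eef_pos"][2].round(1),"yaw",s["tool_rot"][2].round(3),"Fjig",f.round(2),s["force"][2].round(2))
E
python3 - <<'E'
from h import *
st()
c=ctrl.calibration("wrist"); im=ctrl.get_image("wrist"); cv2.imwrite("pics/w2.png",im[:,:,::-1])
E
```

```text
t 4.28 jig tcp [  6.73 109.  ] z 13.0 yaw 1.671 Fjig [-0.51 -0.04] 0.47
```

View pics/w2.png

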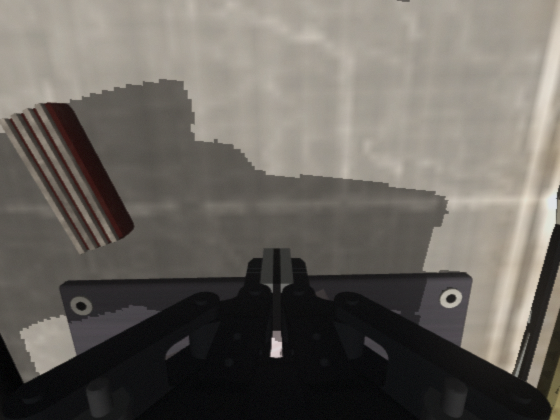

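Fingers stand just outside the base edge; the hex keys (70,175) are well clear. Pushing round, biased so friction seats the slot.

Call:
carry_out --deltas '[0,0,0,-0.0047,0.002,0,1,0,0,0,-0.0047,0.002,0,1,0,0,0,-0.0047,0.002,0,1,0,0,0,-0.0047,0.002,0,1,0,0,0,-0.0028,0.003,0,1,0,0,0,-0.0028,0.003,0,1,0,0,0,-0.0028,0.003,0,1]'

```text
clock: 5.2
eef_pos: [554.1, 155.7, 13.3]
tool_rot: [-3.142, -0.001, 1.671]
force: [-0.2, 2.9, 1.8]
width: -0.3
gripper_force: 1.6
```

Run:
```python
from h import *
st()
```

```text
t 5.2 jig tcp [23.39 82.04] z 13.3 yaw 1.671 Fjig [0.18 2.89] 1.76
```

Call:
carry_out --deltas '[0,0,0,-0.003,0.0026,0,1,0,0,0,-0.003,0.0026,0,1,0,0,0,-0.003,0.0026,0,1,0,0,0,-0.003,0.0023,0,1,0,0,0,-0.003,0.0022,0,1]'

```text
clock: 5.82
eef_pos: [568.9, 141.8, 13.5]
tool_rot: [3.14, -0.0, 1.671]
force: [2.2, 4.9, 1.2]
width: -0.1
gripper_force: 2.0
```

Run:
```python
from h import *
st()
for n in("wrist","side"):
    c=ctrl.calibration(n); im=ctrl.get_image(n); cv2.imwrite(f"pics/{n}3.png",im[:,:,::-1])
    if n=="side":
        p=proj(c,[*(RJ@[0,0]+TJ),10]); print(p)
        a=cv2.resize(im[172:232,240:340,::-1],None,fx=5,fy=5,interpolation=3)
b=cv2.resize(cv2.imread("pics/wrist3.png"),(400,300))
cv2.imwrite("pics/c3.png",np.vstack([a,np.pad(b,((0,0),(0,100),(0,0)))]))
```

```text
t 5.83 jig tcp [36.31 66.38] z 13.5 yaw 1.671 Fjig [2.75 4.63] 1.21
[290.7318244  200.01995327]
```

View pics/c3.png

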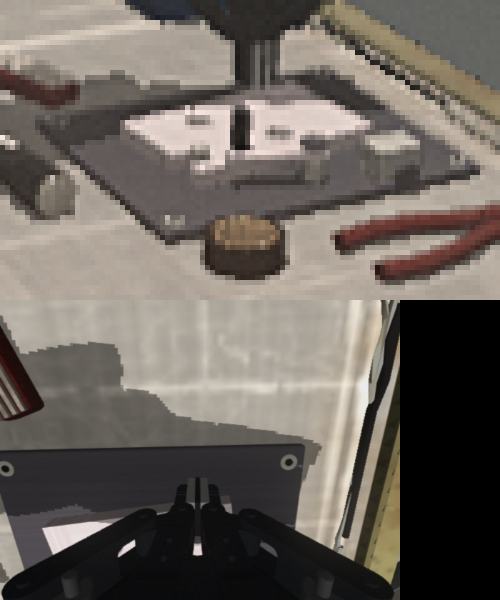

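Side view: the plate is nearly aligned, with its slot still at the peg. Wrist: the plate's far edge runs from about (59,315) to (322,284). I'll measure the angle from that edge.

Run:
```python
from h import *
c=ctrl.calibration("wrist")
im=cv2.imread("pics/wrist3.png")
cv2.imwrite("pics/w3c.png",cv2.resize(im[270:350,40:340],None,fx=2.6,fy=2.6,interpolation=3))
for p in((59,315),(322,284)): print((RJ.T@(ray(c,*p,20)[:2]-TJ)).round(1))
```

```text
[-78.4  41.6]
[59.  56.4]
```

View pics/w3c.png

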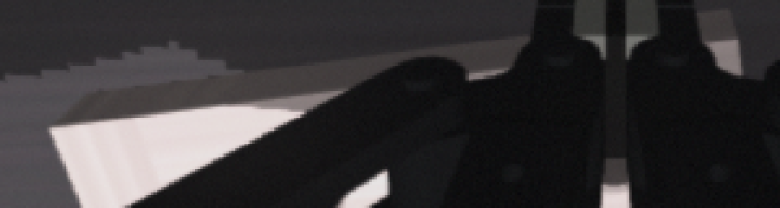

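Plate angle is about 0.12 rad, seated, with roughly 12 mm left at the finger. Advancing 8 mm.

Call:
carry_out --deltas '[0,0,0,-0.002,0.001,0,1,0,0,0,-0.002,0.001,0,1,0,0,0,-0.002,0.001,0,1,0,0,0,-0.002,0.001,0,1]'

```text
clock: 6.42
eef_pos: [573.3, 134.5, 13.5]
tool_rot: [3.14, -0.001, 1.671]
force: [2.4, 5.2, -0.3]
width: 0.2
gripper_force: 2.4
```

Call:
carry_out --deltas '[0,0,0,-0.0005,0.0002,0,1,0,0,0,-0.0005,0.0002,0,1]'

```text
clock: 6.68
eef_pos: [573.8, 133.6, 13.5]
tool_rot: [3.14, -0.001, 1.671]
force: [2.9, 5.3, 0.4]
width: -0.2
gripper_force: 2.3
```

Call:
carry_out --deltas '[0,0,0,-0.0005,0.0002,0,1,0,0,0,-0.0005,0.0002,0,1]'

```text
clock: 6.92
eef_pos: [574.4, 132.7, 13.5]
tool_rot: [3.14, -0.001, 1.671]
force: [3.7, 5.6, 1.4]
width: 0.1
gripper_force: 2.4
```

Run:
```python
from h import *
st()
```

```text
t 6.92 jig tcp [40.69 56.66] z 13.5 yaw 1.671 Fjig [4.37 5.08] 1.43
```

Call:
carry_out --deltas '[0,0,0,-0.0005,0.0006,0,1,0,0,0,-0.0005,0.0006,0,1]'

```text
clock: 7.18
eef_pos: [575.4, 131.8, 13.5]
tool_rot: [3.14, -0.001, 1.671]
force: [1.3, 4.2, 1.4]
width: 0.1
gripper_force: 2.2
```

Call:
carry_out --deltas '[0,0,0,-0.0003,0.0004,0,1,0,0,0,-0.0003,0.0004,0,1]'

```text
clock: 7.42
eef_pos: [576.0, 131.2, 13.5]
tool_rot: [3.141, -0.001, 1.671]
force: [1.0, 5.0, 2.2]
width: -0.3
gripper_force: 2.2
```

Run:
```python
from h import *
st()
```

```text
t 7.42 jig tcp [42.04 54.97] z 13.5 yaw 1.671 Fjig [1.66 4.87] 2.17
```

Call:
carry_out --deltas '[0,0,0,-0.0002,0.0002,0,1,0,0,0,-0.0002,0.0002,0,1]'

```text
clock: 7.68
eef_pos: [576.3, 130.8, 13.5]
tool_rot: [3.141, -0.001, 1.671]
force: [1.0, 5.5, 2.1]
width: 0.2
gripper_force: 2.3
```

Call:
carry_out --deltas '[0,0,0,-0.0002,0.0002,0,1,0,0,0,-0.0002,0.0002,0,1]'

```text
clock: 7.92
eef_pos: [576.7, 130.4, 13.5]
tool_rot: [3.141, -0.001, 1.671]
force: [1.8, 4.6, 2.0]
width: 0.2
gripper_force: 2.3
```

Run:
```python
from h import *
st()
```

```text
t 7.92 jig tcp [42.66 54.11] z 13.5 yaw 1.671 Fjig [2.35 4.36] 2.01
```

Call:
carry_out --deltas '[0,0,0,-0.00025,0.0002,0,1,0,0,0,0,0,0,1]'

```text
clock: 8.18
eef_pos: [577.0, 130.1, 13.5]
tool_rot: [3.141, -0.0, 1.671]
force: [1.1, 5.4, 2.3]
width: 0.2
gripper_force: 2.3
```

Call:
carry_out --deltas '[0,0,0,-0.00025,0.0002,0,1,0,0,0,0,0,0,1]'

```text
clock: 8.43
eef_pos: [577.1, 129.9, 13.5]
tool_rot: [3.141, -0.001, 1.671]
force: [2.0, 4.8, 2.9]
width: 0.2
gripper_force: 2.3
```

Call:
carry_out --deltas '[0,0,0,-0.00025,0.0002,0,1,0,0,0,0,0,0,1]'

```text
clock: 8.68
eef_pos: [577.1, 129.9, 13.5]
tool_rot: [3.142, -0.001, 1.671]
force: [1.2, 5.2, 3.7]
width: 0.3
gripper_force: 2.5
```

Call:
carry_out --deltas '[0,0,0,-0.00025,0.0002,0,1,0,0,0,0,0,0,1]'

```text
clock: 8.93
eef_pos: [577.2, 129.9, 13.5]
tool_rot: [-3.141, -0.001, 1.671]
force: [0.9, 6.2, 2.4]
width: -0.0
gripper_force: 2.7
```

TCP has stopped while the command moves on, which suggests contact and a fairly soft arm. Increasing gently.

Call:
carry_out --deltas '[0,0,0,-0.0003,0.0001,0,1,0,0,0,0,0,0,1]'

```text
clock: 9.18
eef_pos: [577.2, 129.9, 13.5]
tool_rot: [-3.141, -0.001, 1.671]
force: [0.9, 5.1, 3.3]
width: -0.0
gripper_force: 2.9
```

Call:
carry_out --deltas '[0,0,0,-0.0003,0.0001,0,1,0,0,0,0,0,0,1]'

```text
clock: 9.43
eef_pos: [577.2, 129.8, 13.5]
tool_rot: [-3.141, -0.002, 1.671]
force: [0.6, 6.5, 2.9]
width: -0.1
gripper_force: 3.2
```

Run:
```python
from h import *
st()
```

```text
t 9.43 jig tcp [43.1  53.52] z 13.5 yaw 1.671 Fjig [1.42 6.4 ] 2.94
```

Contact confirmed at jig y=53.5, against about 53 predicted. Loading up to about 12 N.

Call:
carry_out --deltas '[0,0,0,-0.0007,0.0001,0,1,0,0,0,0,0,0,1]'

```text
clock: 9.68
eef_pos: [577.3, 129.8, 13.5]
tool_rot: [-3.141, -0.002, 1.672]
force: [0.7, 7.5, 4.3]
width: 0.3
gripper_force: 3.7
```

Call:
carry_out --deltas '[0,0,0,-0.0007,0.0001,0,1,0,0,0,0,0,0,1]'

```text
clock: 9.93
eef_pos: [577.3, 129.6, 13.4]
tool_rot: [-3.141, -0.003, 1.672]
force: [0.0, 9.6, 3.7]
width: 0.1
gripper_force: 4.2
```

Run:
```python
from h import *
st()
```

```text
t 9.93 jig tcp [43.17 53.31] z 13.4 yaw 1.672 Fjig [1.21 9.47] 3.72
```

Call:
carry_out --deltas '[0,0,0,-0.0007,0,0,1,0,0,0,0,0,0,1,0,0,0,0,0,0,1]'

```text
clock: 10.3
eef_pos: [577.3, 129.6, 13.5]
tool_rot: [-3.141, -0.004, 1.672]
force: [-0.3, 9.2, 4.8]
width: 0.2
gripper_force: 4.7
```

Call:
carry_out --deltas '[0,0,0,-0.0005,0,0,1,0,0,0,0,0,0,1,0,0,0,0,0,0,1,0,0,0,0,0,0,1,0,0,0,0,0,0,1,0,0,0,0,0,0,1]'

```text
clock: 11.05
eef_pos: [577.3, 129.5, 13.5]
tool_rot: [-3.141, -0.004, 1.673]
force: [0.5, 10.4, 3.0]
width: -0.0
gripper_force: 5.0
```

Run:
```python
from h import *
st()
```

```text
t 11.05 jig tcp [43.2  53.19] z 13.5 yaw 1.673 Fjig [ 1.84 10.26] 3.01
```

Call:
carry_out --deltas '[0,0,0,-0.0007,0,0,1,0,0,0,0,0,0,1]'

```text
clock: 11.3
eef_pos: [577.4, 129.4, 13.5]
tool_rot: [-3.141, -0.005, 1.673]
force: [1.0, 10.6, 3.6]
width: -0.3
gripper_force: 5.5
```

Call:
carry_out --deltas '[0,0,0,-0.0007,0,0,1,0,0,0,0,0,0,1,0,0,0,0,0,0,1,0,0,0,0,0,0,1,0,0,0,0,0,0,1,0,0,0,0,0,0,1]'

```text
clock: 12.05
eef_pos: [577.4, 129.3, 13.5]
tool_rot: [-3.141, -0.006, 1.673]
force: [0.7, 12.5, 4.6]
width: 0.0
gripper_force: 6.0
```

Run:
```python
from h import *
st()
```

```text
t 12.05 jig tcp [43.24 53.  ] z 13.5 yaw 1.673 Fjig [ 2.29 12.32] 4.64
```

Tool force held about 12 N for 0.75 s, so an estimated 8–11 N at the stop. Backing off gently.

Call:
carry_out --deltas '[0,0,0,0.001,0,0,1,0,0,0,0.001,0,0,1,0,0,0,0.001,0,0,1,0,0,0,0.001,0,0,1,0,0,0,0.001,0,0,1,0,0,0,0.001,0,0,1,0,0,0,0.001,0,0,1,0,0,0,0.002,0,0,1,0,0,0,0.003,0,0,1,0,0,0,0.004,0,0,1,0,0,0,0.005,0,0,1,0,0,0,0.005,0,0,1]'

```text
clock: 13.55
eef_pos: [575.6, 150.8, 13.3]
tool_rot: [-3.141, -0.0, 1.671]
force: [0.2, -0.8, -0.3]
width: 0.0
gripper_force: 0.0
```

Call:
carry_out --deltas '[0,0,0,0.005,0,-0.01,1,0,0,0,0,0,-0.035,1,0,0,0,0,0,-0.04,1,0,0,0,0,0,-0.04,1,0,0,0,-0.03,-0.02,-0.02,1,0,0,0,-0.04,-0.02,0,1,0,0,0,-0.04,-0.015,0,1,0,0,0,-0.04,-0.01,0,1,0,0,0,0,0,0,1]'

```text
clock: 14.68
eef_pos: [524.9, -4.4, 159.4]
tool_rot: [3.141, 0.002, 1.664]
force: [-0.1, 0.5, 0.1]
width: 0.1
gripper_force: 0.0
```

Run:
```python
from h import *
import pickle
st()
c=ctrl.calibration("wrist"); im=ctrl.get_image("wrist"); pickle.dump(c,open("w4.pkl","wb"))
cv2.imwrite("pics/w4.png",cv2.resize(im[:,:,::-1],(800,600),interpolation=3))
```

```text
t 14.68 jig tcp [-25.45 -73.22] z 159.4 yaw 1.664 Fjig [-0.08  0.53] 0.14
```

View pics/w4.png

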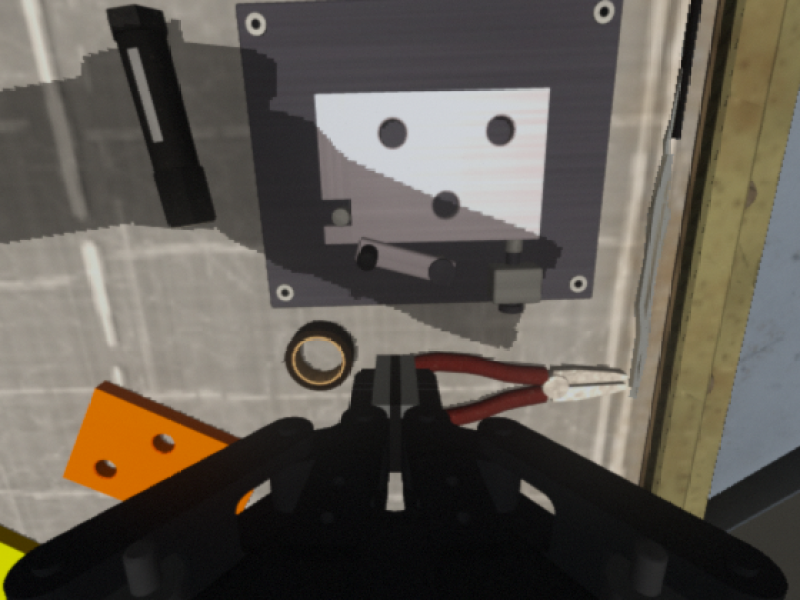

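Plate aligned and seated: peg (341,217) in its slot, lower edge on the nose (514,243). Bystanders unmoved. Keeper knob at about (367,257), pivot (442,270). Checking the keeper angle by projection.

Run:
```python
from h import *
import pickle
c=pickle.load(open("w4.pkl","rb"))
W=lambda x,y,z:[*(RJ@[x,y]+TJ),z]
pr=lambda *a:(proj(c,W(*a))/.7).round(0)
print("pivot",pr(5,-66,31))
for a in(.1,.2,.3): print(a,[pr(5-48*np.cos(a),-66+48*np.sin(a),z) for z in(31,58)])
print([ (RJ.T@(ray(c,u*.7,v*.7,20)[:2]-TJ)).round(1) for u,v in((315,94),(550,88),(541,238))])
```

```text
pivot [442. 272.]
0.1 [array([367., 267.]), array([364., 277.])]
0.2 [array([368., 259.]), array([365., 269.])]
0.3 [array([370., 252.]), array([367., 261.])]
[array([-69.5,  42.4]), array([70.3, 41.3]), array([ 70.9, -48.1])]
```

Call:
carry_out --deltas '[0,0,5.7,-0.007,-0.01,0.02,1,0,0,5.7,-0.006,-0.01,0.02,1,0,0,0,0,0,0.02,1]'

```text
clock: 15.1
eef_pos: [505.8, -12.9, 98.0]
tool_rot: [-3.141, -0.001, 1.472]
force: [0.1, 0.1, 0.6]
width: -0.1
gripper_force: 0.0
```

Run:
```python
from h import *
st()
```

```text
t 15.1 jig tcp [-45.47 -79.24] z 98.0 yaw 1.472 Fjig [0.13 0.12] 0.59
```

Call:
carry_out --deltas '[0,0,0,0,0,0.025,1,0,0,0,0,0,0.025,1,0,0,0,0,0,0.01,1,0,0,0,0,0,0,1,0,0,0,0.003,0,0,1,0,0,0,0.004,0,0,1,0,0,0,0.004,0,0,1]'

```text
clock: 15.98
eef_pos: [507.6, -2.9, 38.8]
tool_rot: [3.141, -0.0, 1.472]
force: [0.3, 0.7, -0.4]
width: 0.1
gripper_force: 0.0
```

Run:
```python
from h import *
st()
# arc plan: tool-frame rows about the pivot, tangent lag 16
s=ctrl.read_state(); p=RJ.T@(s["eef_pos"][:2]-TJ)-[5,-66]
print("radius",np.hypot(*p),"ang",np.arctan2(p[1],-p[0]))
```

```text
t 15.97 jig tcp [-42.45 -69.56] z 38.8 yaw 1.472 Fjig [0.35 0.64] -0.37
radius 47.58510634321681 ang -0.07492158611865844
```

Call:
carry_out --deltas '[0,0,8,0.0063,-0.002,0,1,0,0,8,0.0063,-0.002,0,1,0,0,8,0.0063,-0.002,0,1,0,0,8,0.0063,-0.002,0,1]'

```text
clock: 16.48
eef_pos: [507.5, 22.7, 38.6]
tool_rot: [3.141, -0.0, 0.908]
force: [-0.1, -1.2, -0.9]
width: 0.3
gripper_force: 0.5
```

Run:
```python
from h import *
st()
s=ctrl.read_state(); p=RJ.T@(s["eef_pos"][:2]-TJ)-[5,-66]
print("radius",np.hypot(*p),"ang",np.arctan2(p[1],-p[0]),"tool cw",1.6954-s["tool_rot"][2])
```

```text
t 16.48 jig tcp [-39.35 -44.16] z 38.6 yaw 0.908 Fjig [-0.23 -1.2 ] -0.87
radius 49.432571734145924 ang 0.45752579151979467 tool cw 0.7872705277959122
```

Call:
carry_out --deltas '[0,0,8,0.0064,-0.0018,0,1,0,0,8,0.0064,-0.0018,0,1,0,0,8,0.0064,-0.0018,0,1,0,0,8,0.0064,-0.0018,0,1,0,0,8,0.0064,-0.0018,0,1]'

```text
clock: 17.1
eef_pos: [527.0, 48.9, 38.5]
tool_rot: [-3.141, 0.0, 0.211]
force: [-1.2, -0.9, -0.2]
width: -0.0
gripper_force: 0.5
```

Run:
```python
from h import *
st()
s=ctrl.read_state(); p=RJ.T@(s["eef_pos"][:2]-TJ)-[5,-66]
print("radius",np.hypot(*p),"ang",np.arctan2(p[1],-p[0]),"tool cw",1.6954-s["tool_rot"][2])
```

```text
t 17.1 jig tcp [-16.74 -20.52] z 38.5 yaw 0.211 Fjig [-1.29 -0.74] -0.17
radius 50.408046045297525 ang 1.124900164973385 tool cw 1.4847805317156841
```

Call:
carry_out --deltas '[0,0,2.5,0.002,-0.0002,0,1,0,0,2.5,0.002,-0.0002,0,1,0,0,0,0.001,0,0,1]'

```text
clock: 17.48
eef_pos: [531.5, 50.0, 38.2]
tool_rot: [-3.141, 0.001, 0.128]
force: [-2.0, 0.6, 0.8]
width: 0.1
gripper_force: 1.3
```

Call:
carry_out --deltas '[0,0,0,0.001,0,0,1,0,0,0,0.001,0,0,1]'

```text
clock: 17.73
eef_pos: [531.7, 50.0, 38.1]
tool_rot: [-3.14, 0.004, 0.128]
force: [-7.2, 0.0, 4.9]
width: -0.1
gripper_force: 3.8
```

Run:
```python
from h import *
st()
s=ctrl.read_state(); p=RJ.T@(s["eef_pos"][:2]-TJ)-[5,-66]
print("radius",np.hypot(*p),"ang",np.arctan2(p[1],-p[0]),"tool cw",1.6954-s["tool_rot"][2])
```

```text
t 17.73 jig tcp [-11.98 -20.01] z 38.1 yaw 0.128 Fjig [-7.1   0.91] 4.91
radius 49.02423859704777 ang 1.217199175411664 tool cw 1.5674577096355549
```

The force rise at the predicted position means the keeper is on its end stop. Backing off and lifting.

Call:
carry_out --deltas '[0,0,0,0,0,0,1,0,0,0,-0.003,0,0,1,0,0,0,-0.004,0,0,1,0,0,0,-0.006,0,0,1,0,0,0,-0.005,0,-0.01,1,0,0,0,0,0,-0.03,1,0,0,0,0,0,-0.03,1,0,0,0,-0.03,0,-0.03,1,0,0,0,-0.03,0,-0.03,1,0,0,0,0,0,0,1]'

```text
clock: 18.98
eef_pos: [455.8, 39.9, 170.3]
tool_rot: [-3.14, -0.002, 0.126]
force: [0.8, 0.9, -0.2]
width: 0.2
gripper_force: 0.0
```

Run:
```python
from h import *
import pickle
st()
c=ctrl.calibration("wrist"); im=ctrl.get_image("wrist"); pickle.dump(c,open("w5.pkl","wb"))
im2=ctrl.get_image("side")
a=cv2.resize(im[:,:,::-1],(480,360),interpolation=3); b=cv2.resize(im2[172:232,230:350,::-1],(480,240),interpolation=3)
cv2.imwrite("pics/f.png",np.vstack([a,b]))
```

```text
t 18.98 jig tcp [-88.57 -20.69] z 170.3 yaw 0.126 Fjig [0.92 0.74] -0.23
```

View pics/f.png

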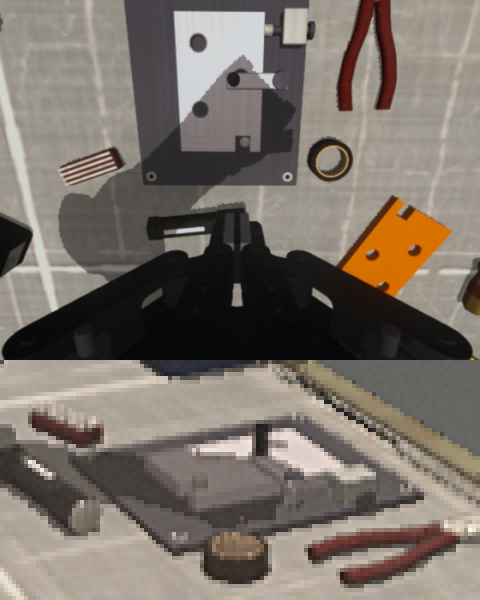

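The keeper points across the plate (234,79). The plate's edge is on the nose (268,30), the peg is in the slot (243,142), and the bystanders are in place. Handing in.

```bash
python3 -c "
from cell import ctrl
print(ctrl.finish_job())"
```

```text
the job is handed in; nothing more can be done
None
```

The job is handed in, but the hand-in gave no verdict: I pressed the plate on the stop with about 12 N at the tool (I estimate 8–11 N at the stop), swung the keeper to its end stop, and the last pictures show the plate on the nose and the bystanders unmoved.

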